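# Load the glue press with a slotted weight

### The arm

A 7-joint arm with a two-finger parallel gripper is mounted at the origin on the work surface; the furniture and walls round the work are solid. World frame = base frame: x ahead of the robot, y to its left, z up, the work surface at z = 0. Lengths are in m, angles in rad, forces in N, time in s.
With the tool pointing down it reaches from about 0.4 to 0.875 m from the base axis. Payload 6.5 kg.
Tool frame: the origin (TCP) lies at the very end of the fingers, on their centre line; the grasp point (between the pads) lies 19 mm behind it; z points along the fingers, y is the line along which they close (so a half turn about z gives the same grasp; the last joint's range is limited). The gripper opens to 88 mm and grips with 3 to 60 N. Pads are 18 mm wide; open, the fingers measure 123 mm over their backs; the gripper's body (75 mm by 187 mm) begins 45 mm behind the grasp point.
Start: joints at [1.274, 0.536, -0.004, 1.538, 0.003, 1.067, -0.071], TCP at [0.149, -0.633, 0.239] pointing down, gripper open.
Joint ranges: [-2.7, 2.7], [-0.37, 2.16], [-1.27, 1.26], [0.24, 2.4], [-1.31, 4.45], [0.19, 1.91], [-2.76, 2.76]. Speed limits (rad/s): [2.39, 2.39, 3.14, 3.14, 3.14, 3.14, 3.14].

### API

Orientations are given as a unit quaternion [w, x, y, z].
In Python, from bench import env, kinematics, readout, cams, workorder gives the robot as it stands. Calls block until the motion is done:
- env.move_ptp(position, orientation): joint-space move of the TCP to a pose.
- env.servo_line(position, v=0.15, rotation=None, stop_force=None): straight line of the TCP; rotation=None keeps the orientation; v is the mean speed in m/s. With stop_force (N) it stops when the force on the tool has changed by that much, and returns True; else False.
- env.movej(angles): joint-space move.
- env.open_gripper() and env.clamp(): open the fingers fully, or close them until they stop; the grip force is fixed at half the most.
- env.dwell(seconds).
- kinematics.solve_ik(position, orientation): joint angles nearest the present ones, or None.
- readout.get_obs(): the state.
- cams.read_camera(name): name is "scene" or "top"; returns a dict with "color" (420x560x3 uint8, blue, green, red), "depth" (420x560 float32, m along the optical axis (not along the pixel's ray), 0 where there is no reading), "intrinsics" (3x3 intrinsics, pixels), "R" (3x3) and "t" (3): a world point X has camera coordinates R X + t. Camera axes: x right, y down, z forward; pixel columns grow to the right and rows downward; lengths in m; the calibration is good to about 2 mm. A picture is of the moment at which its call begins.
A pose or a line that the arm cannot do raises env.IKError and nothing moves.
- workorder.finish_job(): hands the job in; it is judged then, once.
The state is a dict: "time": time; "joints": joint angles; "joint_velocities": joint speeds; "joint_torque": joint torques, N m; "tcp_pos": TCP position; "orientation": TCP orientation; "force": force on the tool from outside, world axes, zero at the start; "moment": the same for the moment, N m; "gripper_width": finger opening in m; "grasp_force": force on a finger pad.
Only numpy, scipy, OpenCV 4.12 (cv2) and the standard library are available. Lean on these libraries where they do the work, as an engineer would, in place of code of your own. Each camera call takes 0.05 s, during which the arm holds its last target. There are 200 camera calls.

### The job

Two pine blocks are being glued together under the little dead-weight press and need more load: take the thicker of the two spare slotted weights lying on the board and slide it sideways onto the press's flat stem, under the stem's head and above the weight already there. Turn it a quarter turn so that its slot faces the opposite side to the lower weight's slot, and leave it resting flat on the lower weight. Feel your way with a light touch, about a kilo of push on the stem at most, never lift the plunger, so that the fresh joint stays put, and leave the thin weight and the other things where they are.

Things in the scene. Friction and masses are not known exactly. Their poses are not given: they have to be found in the camera images.
- press: dead-weight glue press, grey, bolted on a plywood board (its top 42 mm above the bench). Origin: on the board under the axis of its guide bush; x points from the open front to the column behind, y left, z up. Base 115 x 110 x 12 mm (x -45..+70, y +-55). Above the guide arm (all below 111 mm) a plunger carries a pan 66 mm across (top at 116), the lower slotted weight on it (top at 138) and an upright flat stem.
- stem_axis (a point): point on the guide bush axis 138 mm up (top of the lower weight), axes as the press. The steel stem stands near here: 16 mm long along x, 8 mm thick along y, round ends, a 26 mm head on top (174 to 182 mm up). The bush is oversize: the stem's axis is off this point by up to 9 mm in x and in y, anew each time, in no reading: find it by feel. Stiff, cannot turn; a side push over 12 N smears the glue.
- board: the fixed plywood glue-up board, 315 x 365 mm; origin at the bench under its centre, its top is 42 mm above the bench; press, spare weights, glue bottle and sanding block stand on it.
- plunger (a joint): height of the plunger with its foot, pan and stem in m; 0 = foot resting on the upper block as at the start, grows when lifted. Only its weight (about 10 N with the lower weight) holds it down.
- lower_weight (a joint): angle in rad by which the slot of the lower weight (size of the thick weight, already on the stem) is turned anticlockwise from the press's +y (left); friction holds it (0.25 N m).
- thick_weight_mid (a point): centre of the thick spare weight, half-way up: dark steel disc 64 mm across, 22 thick, about 0.46 kg, flat on the board; two grip flats 54 mm apart, facing its +y and -y, 34 long. A slot 11 wide (flared to 24 at the rim, over the outer 10) runs along +x into a 19 mm centre hole: it passes the stem only parallel to its flats (within 20 deg); in the hole the disc can turn and is locked on.
- thick_weight_mouth (a point): middle of the slot mouth of the thick weight, 29 mm from its centre along its +x, half-way up.
- thin_weight_mid (a point): centre of the thin spare weight, half-way up: same shape and outline as the thick one but only 12 mm thick; to be left alone.
- upper_block_mid (a point): centre of the upper pine block (45 x 90 x 30 mm, long side along the press's y) that lies on a larger one (50 x 100 x 22 mm) under the press foot; the fresh glue joint is between the two.
- glue_mid (a point): glue bottle, 58 mm across, 162 mm high; point on its axis 58 mm up. Bystander.
- sander_mid (a point): sanding block 64 x 107 x 32 mm, its centre. Bystander.
Things that resemble listed ones, but are neither listed nor needed, are in the scene too. What is shaped like the part that bears thick_weight_mid but purple is not meant.

How it is judged:
On the way:
1. the thick weight is on the stem, above the lower weight (x of thick_weight_mid in the frame of press between -0.013 and 0.013 m and y of thick_weight_mid in the frame of press between -0.013 and 0.013 m and z of thick_weight_mid in the frame of press between 0.145 and 0.168 m and angle between thick_weight_mid's own z axis and vertical below 0.2 rad), for 0.1 s.
At the end, for the whole second after the job is handed in: Thick weight flat (0.06 rad) on the lower one, stem in its hole: centre within 13 mm of the bush axis in press x, y, mid-height 149 mm within 2.5 mm; slot toward press -y within 0.45 rad; lower slot still within 0.4 rad of +y, plunger down within 2 mm; at rest (x of thick_weight_mid in the frame of press between -0.013 and 0.013 m and y of thick_weight_mid in the frame of press between -0.013 and 0.013 m and z of thick_weight_mid in the frame of press between 0.1465 and 0.1515 m and angle between thick_weight_mid's own z axis and vertical below 0.06 rad and angle between the x axis of thick_weight_mid and the y axis of press, either way round below 0.45 rad and y of thick_weight_mouth in the frame of press below -0.012 m and linear speed of thick_weight below 0.02 m/s and value of joint plunger between -0.002 and 0.002 m and value of joint lower_weight between -0.4 and 0.4 rad); the robot touches nothing.
It fails at once if the thick weight pushes on the stem with more than 12 N, which smears the fresh joint (contact force between thick_weight and stem above 12 N).
It fails at once if the thick weight is pressed or dropped on the press with more than 25 N, or the robot itself pushes on the press with more than 15 N (contact force between thick_weight and press above 25 N or contact force between any of the fingers, the arm and press above 15 N).
It fails at once if the plunger is lifted by more than 4 mm (value of joint plunger above 0.004 m).
It fails at once if the upper block shifts on its fresh joint by more than 3 mm (distance of upper_block_mid from where it was at the start of the episode above 0.003 m).
It fails at once if the thin weight or a bystander is moved by more than 15 mm (distance of any of thin_weight_mid, glue_mid, sander_mid from where it was at the start of the episode above 0.015 m).
It also fails if it takes over 72 s, if anything falls off the work surface, if the arm or the gripper's body presses on something with over 40 N, if the wrist force passes 120 N, or if a joint passes its speed limit or range.

## Working session

There is one attempt and no reset: what is moved stays moved. The work goes in short steps, each a Python script; the robot and the scene stay as the last script left them, time stands still between calls to the robot, and variables do not carry over. Pictures are saved under pics/ and viewed, at most 10 in all, crops included, and the job is handed in when it is done.

```bash
ls; mkdir -p pics; python3 - <<'E'
from bench import env,readout,cams
import cv2,numpy as np
o=readout.get_obs()
print({k:np.round(v,3).tolist() for k,v in o.items()})
for n in("scene","top"):
    c=cams.read_camera(n); cv2.imwrite(f"pics/{n}0.png",c["color"]); np.savez(f"/tmp/{n}0.npz",**c)
    print(n,c["intrinsics"].round(1).tolist(),c["R"].round(3).tolist(),c["t"].round(3).tolist())
E
```

```text
pics
{'time': 0.0, 'joints': [1.274, 0.537, -0.004, 1.539, 0.003, 1.067, -0.071], 'joint_velocities': [-0.001, -0.0, -0.0, 0.0, -0.0, -0.0, -0.001], 'joint_torque': [0.0, -57.098, 0.991, -25.161, -0.056, 0.018, 0.0], 'tcp_pos': [0.149, -0.632, 0.238], 'orientation': [-0.001, 0.993, 0.115, -0.0], 'force': [0.054, 0.603, -0.301], 'moment': [-0.024, -0.001, 0.038], 'grasp_force': 0.0, 'gripper_width': 0.088}
scene [[409.2, 0.0, 283.7], [0.0, 409.2, 212.8], [0.0, 0.0, 1.0]] [[0.834, -0.552, 0.024], [-0.199, -0.34, -0.919], [0.515, 0.762, -0.393]] [-0.519, 0.117, 0.949]
top [[432.9, 0.0, 272.3], [0.0, 432.9, 216.9], [0.0, 0.0, 1.0]] [[-0.023, -0.999, 0.023], [-0.982, 0.019, -0.188], [0.187, -0.027, -0.982]] [-0.297, 0.466, 1.023]
```

View pics/scene0.png

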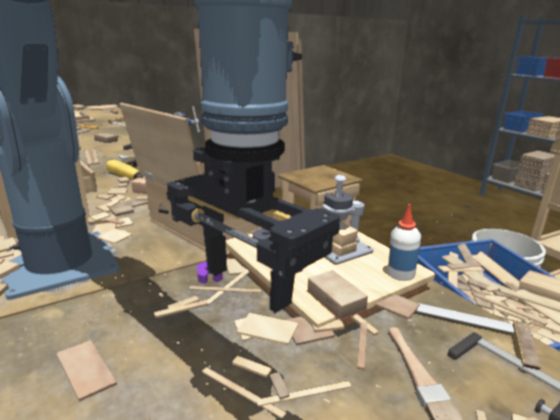

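View pics/top0.png

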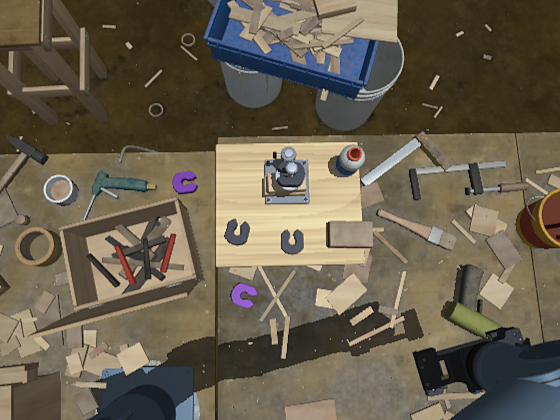

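The top view shows the board in the middle and the press at about (288,178). Candidates for the thick weight are the dark discs at (237,232) and (292,241). The purple ones at (185,182) and (243,295) are excluded by the description. The glue bottle is at (350,158) and the sanding block at (350,234). I'll separate thick from thin by depth and check in a close crop.

```bash
cat > h.py <<'E'
import numpy as np,cv2
def cloud(c):
    K=c["intrinsics"];d=c["depth"];v,u=np.mgrid[:d.shape[0],:d.shape[1]]
    P=np.stack([(u-K[0,2])*d/K[0,0],(v-K[1,2])*d/K[1,1],d],-1)
    return (P-c["t"])@c["R"]     # R^T (P-t)
E
python3 - <<'E'
from h import *
c=dict(np.load("/tmp/top0.npz"));W=cloud(c);g=c["color"].max(2)
for n,(u0,u1,v0,v1) in dict(A=(222,252,216,250),B=(276,308,225,258)).items():
    s=np.s_[v0:v1,u0:u1];p=W[s];b=(p[...,2]>.047)
    m=(g[s]<110)
    q=p[m&(c["depth"][s]>0)];top=q[q[:,2]>.047]
    print(n,len(q),np.percentile(q[:,2],[5,25,50,75,95]).round(4))
    zt=np.percentile(q[:,2],70);t=q[abs(q[:,2]-zt)<.004]
    (cx,cy),r=cv2.minEnclosingCircle(t[:,:2].astype(np.float32));print(' circ',cx,cy,r,'mean',t.mean(0))
# press
s=np.s_[135:215,255:325];p=W[s].reshape(-1,3)
for lo,hi in((.035,.05),(.05,.058),(.148,.156),(.15,.17),(.172,.186),(.21,.23)):
    q=p[(p[:,2]>lo)&(p[:,2]<hi)]
    if len(q): print(lo,hi,len(q),np.percentile(q,[2,50,98],axis=0).round(3).tolist())
a=cv2.resize(c["color"][130:270,210:380],None,fx=4,fy=4,interpolation=cv2.INTER_CUBIC);cv2.imwrite("pics/crop1.png",a)
E
```

```text
A 422 [0.0468 0.0626 0.064  0.0656 0.0674]
 circ 0.42346134781837463 -0.2199150174856186 0.03137730807065964 mean [ 0.42010314 -0.2190611   0.06459359]
B 397 [0.0448 0.0528 0.0541 0.0556 0.0576]
 circ 0.3987761437892914 -0.3526642918586731 0.031150829046964645 mean [ 0.39550145 -0.35224195  0.05455309]
0.035 0.05 2905 [[0.468, -0.44, 0.039], [0.561, -0.376, 0.043], [0.653, -0.266, 0.047]]
0.05 0.058 643 [[0.493, -0.397, 0.05], [0.513, -0.339, 0.054], [0.607, -0.291, 0.058]]
0.148 0.156 150 [[0.509, -0.359, 0.148], [0.588, -0.343, 0.151], [0.604, -0.325, 0.156]]
0.15 0.17 251 [[0.502, -0.367, 0.15], [0.539, -0.34, 0.158], [0.601, -0.314, 0.168]]
0.172 0.186 431 [[0.506, -0.373, 0.173], [0.525, -0.346, 0.181], [0.56, -0.318, 0.184]]
0.21 0.23 105 [[0.522, -0.356, 0.22], [0.533, -0.344, 0.223], [0.544, -0.333, 0.227]]
```

View pics/crop1.png

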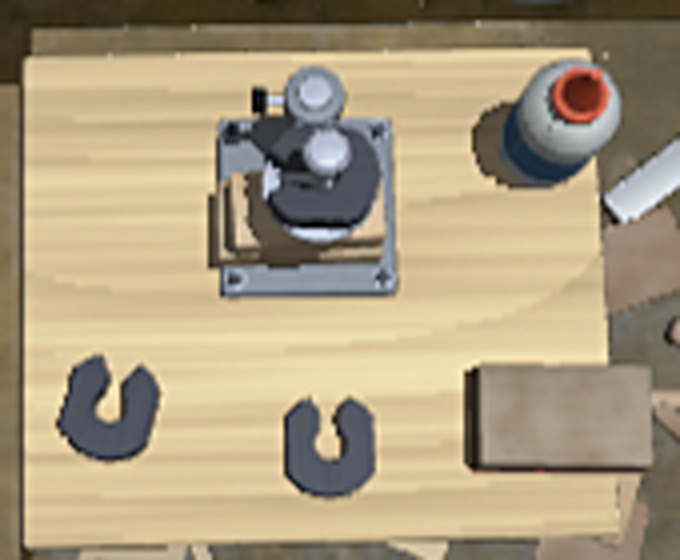

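Crop: the left disc at crop (108,408), full-image (237,232), has its top at z≈0.0645, so 22 mm thick: this is the thick weight. The middle one at crop (330,447) has its top at 0.054, so it is the thin one. The press head is at crop (327,148), column behind it (+x), and the lower slot faces left at (270,178). Next I'll fit the disc outline and the press base, then check reach.

```bash
cat >> h.py <<'E'
from scipy.optimize import minimize
def proj(c,X):
    p=np.asarray(X)@c["R"].T+c["t"];p=p@c["intrinsics"].T;return p[:,:2]/p[:,2:]
def outline():
    a=np.linspace(0,2*np.pi,361)[:-1];r=np.minimum(32,27/np.maximum(abs(np.sin(a)),1e-6))
    o=np.c_[r*np.cos(a),r*np.sin(a)]; o=o[~((o[:,0]>0)&(abs(o[:,1])<12))]
    k=np.argmax(np.linalg.norm(np.diff(o,axis=0),axis=1)); o=np.roll(o,-(k+1),0) if np.linalg.norm(o[0]-o[-1])<20 else o
    h=[(9.5*np.cos(t),9.5*np.sin(t)) for t in np.linspace(-.617,-2*np.pi+.617,60)]
    return np.r_[o,[(22,-5.5)],h,[(22,5.5)]]/1000   # +y mouth edge round to -y edge, then slot/hole
def fitdisc(c,x0,z0,z1,box):
    u0,u1,v0,v1=box;S=6;O=outline()
    img=c["color"][v0:v1,u0:u1].max(2).astype(np.float32)
    m=np.clip((np.percentile(img,90)-20-img)/(np.percentile(img,90)-20-np.percentile(img,15)),0,1)
    def ren(p):
        R=np.array([[np.cos(p[2]),-np.sin(p[2])],[np.sin(p[2]),np.cos(p[2])]]);xy=O@R.T+p[:2]
        im=np.zeros(((v1-v0)*S,(u1-u0)*S),np.uint8)
        for z in np.linspace(z0,z1,6):
            q=(proj(c,np.c_[xy,np.full(len(xy),z)])-[u0-.5,v0-.5])*S-.5
            cv2.fillPoly(im,[np.round(q*16).astype(np.int32)],255,shift=4)
        return cv2.resize(im,(u1-u0,v1-v0),interpolation=cv2.INTER_AREA)/255.
    f=lambda p:((ren(p)-m)**2).mean()
    best=min((minimize(f,[x0[0]+i,x0[1]+j,x0[2]+t],method="Nelder-Mead",options=dict(initial_simplex=np.array([x0[0]+i,x0[1]+j,x0[2]+t])+np.array([[0,0,0],[.004,0,0],[0,.004,0],[0,0,.15]]))) for i in(0,) for j in(-.002,.002) for t in(-.15,.15)),key=lambda r:r.fun)
    return best.x,best.fun
def px2w(c,uv,z):
    d=np.c_[uv,np.ones(len(uv))]@np.linalg.inv(c["intrinsics"]).T@c["R"];C=-c["R"].T@c["t"]
    return C+d*((z-C[2])/d[:,2])[:,None]
def qd(yaw): return [0,np.cos(yaw/2),np.sin(yaw/2),0]
E
python3 - <<'E'
from h import *
from bench import kinematics
c=dict(np.load("/tmp/top0.npz"))
x,f=fitdisc(c,[.42,-.219,-.2],.042,.064,(215,260,208,258));print("thick",x,f)
x2,f=fitdisc(c,[.396,-.352,0],.042,.054,(270,314,220,264));print("thin",x2,f)
k=np.array([(220,118),(392,118),(397,296),(220,296)])/4+[209.6,129.6]
w=px2w(c,k,.054);print("base corners",w.round(4).tolist(), [np.linalg.norm(w[i]-w[i-1]).round(4) for i in range(4)])
# head: bright pixels by depth
W=cloud(c);s=np.s_[135:200,270:310];m=(W[s][...,2]>.214)&(W[s][...,2]<.232);v,u=np.nonzero(m)
(cx,cy),r=cv2.minEnclosingCircle(np.c_[u,v].astype(np.float32));print("head",px2w(c,np.array([[cx+270,cy+135],[u.mean()+270,v.mean()+135]]),.224),r,W[s][m].mean(0))
for yaw in(x[2],x[2]+np.pi): print("grasp",kinematics.solve_ik([x[0],x[1],.045],qd(yaw)))
for yaw in(0,-np.pi/2,np.pi,np.pi/2):
  for X in(.45,.535): print(yaw,X,kinematics.solve_ik([X,-.345,.19],qd(yaw)))
E
```

```text
thick [ 0.42346501 -0.21889329 -0.27695018] 0.026174394475983725
thin [ 0.3988699  -0.35246156  0.00489381] 0.003969809173139508
base corners [[0.6071, -0.2902, 0.054], [0.6054, -0.3989, 0.054], [0.4902, -0.3975, 0.054], [0.4923, -0.2879, 0.054]] [np.float64(0.1149), np.float64(0.1086), np.float64(0.1152), np.float64(0.1096)]
head [[ 0.53224271 -0.34453001  0.224     ]
 [ 0.53232736 -0.34446236  0.224     ]] 5.852449893951416 [ 0.5326011  -0.34452777  0.22314266]
grasp [ 0.42869228  0.57577566 -0.05673645  2.0983456   0.06834288  0.4691485
 -1.52763628]
grasp [ 0.79716615  0.6351367  -0.51510029  2.07712759  0.57238179  0.56996178
  1.16639102]
0 0.45 [ 0.62711043  0.45542811 -0.06826589  1.8033695   0.03880692  0.88408483
 -1.02962293]
0 0.535 [ 0.55130633  0.56655992 -0.07017403  1.61506961  0.04590579  0.96157325
 -1.1050086 ]
-1.5707963267948966 0.45 [ 0.37145026  0.46243597  0.26660901  1.81916863 -0.15310075  0.87997766
 -2.43241174]
-1.5707963267948966 0.535 [ 0.31182837  0.57643565  0.27297064  1.63124328 -0.18050722  0.95874393
 -2.49474745]
3.141592653589793 0.45 [ 1.09877532  0.55584425 -0.70747222  1.77486874  0.42858251  0.97054001
  1.78876879]
3.141592653589793 0.535 [ 0.96817475  0.6685297  -0.69426653  1.58730137  0.47205731  1.05957529
  1.71548966]
1.5707963267948966 0.45 [ 0.87391064  0.4857712  -0.393486    1.78805975  0.2282592   0.91259632
  0.38091808]
1.5707963267948966 0.535 [ 0.76746882  0.59688197 -0.38298002  1.60038155  0.25332443  0.99370873
  0.30551069]
```

```bash
python3 - <<'E'
from h import *
c=dict(np.load("/tmp/top0.npz"))
for b in((221,256,212,254),(222,253,214,251)): print(fitdisc(c,[.422,-.219,-.27],.042,.064,b))
E
```

```text
(array([ 0.4234675 , -0.21877432, -0.27618012]), np.float64(0.006065372242282695))
(array([ 0.42358007, -0.21886465, -0.27693614]), np.float64(0.007871903073968364))
```

```bash
python3 - <<'E'
from h import *
from bench import env,readout
c=dict(np.load("/tmp/top0.npz"));p=cloud(c).reshape(-1,3)
q=p[(p[:,0]>.36)&(p[:,0]<.5)&(p[:,1]>-.32)&(p[:,1]<-.09)&(c["depth"].reshape(-1)>0)]
for y in np.arange(-.32,-.09,.02):
    t=q[(q[:,1]>=y)&(q[:,1]<y+.02)];print(round(y,2),t[:,2].max().round(3),end=' | ')
x,y,th=.4235,-.2188,-.276
Q=qd(th+np.pi)
env.move_ptp([x,y,.17],Q)
o=readout.get_obs();print("\n",o["time"],o["tcp_pos"],o["joints"].round(2))
E
```

```text
-0.32 0.058 | -0.3 0.062 | -0.28 0.048 | -0.26 0.067 | -0.24 0.069 | -0.22 0.07 | -0.2 0.068 | -0.18 0.049 | -0.16 0.006 | -0.14 0.141 | -0.12 0.144 | -0.1 0.145 | 
 1.925 [ 0.42340285 -0.21979377  0.17003934] [ 0.95  0.43 -0.69  2.01  0.37  0.82  1.34]
```

```bash
python3 - <<'E'
from h import *
from bench import readout
c=dict(np.load("/tmp/top0.npz"));p=cloud(c).reshape(-1,3)
q=p[(p[:,2]>.09)&(p[:,1]<-.05)&(p[:,1]>-.2)&(p[:,0]>.3)&(p[:,0]<.6)]
for x in np.arange(.3,.6,.02):
    t=q[(q[:,0]>=x)&(q[:,0]<x+.02)]
    if len(t):print(round(x,2),np.sort(t[:,1])[:4].round(3),t[:,2].max().round(3))
print(readout.get_obs()["tcp_pos"],readout.get_obs()["force"])
s=c["color"][150:300,150:270];cv2.imwrite("pics/crop2.png",cv2.resize(s,None,fx=5,fy=5,interpolation=cv2.INTER_CUBIC)[:600])
E
```

```text
0.3 [-0.141 -0.14  -0.14  -0.14 ] 0.197
0.32 [-0.131 -0.131 -0.131 -0.131] 0.145
0.34 [-0.127 -0.127 -0.126 -0.126] 0.144
0.36 [-0.122 -0.122 -0.122 -0.122] 0.144
0.38 [-0.117 -0.117 -0.117 -0.116] 0.143
0.4 [-0.112 -0.112 -0.112 -0.111] 0.142
0.42 [-0.107 -0.106 -0.106 -0.106] 0.143
0.44 [-0.102 -0.102 -0.102 -0.102] 0.145
0.46 [-0.097 -0.097 -0.096 -0.096] 0.144
0.48 [-0.092 -0.092 -0.092 -0.092] 0.145
[ 0.42340285 -0.21979377  0.17003934] [-0.71187199 -0.25252383 -0.17529032]
```

```bash
python3 - <<'E'
from h import *
from bench import env,readout
x,y,th=.4235,-.2185,-.276
P=lambda s:(lambda o:print(s,round(o["time"],2),o["tcp_pos"].round(4),o["force"].round(2),o["moment"].round(3),round(float(o["gripper_width"]),4),round(float(o["grasp_force"]),1)))(readout.get_obs())
r=env.servo_line([x,y,.0455],v=.08,stop_force=8);P(("down",r))
env.clamp();P("clamp")
env.servo_line([x,y,.12],v=.1);P("up")
env.servo_line([x,y,.20],v=.15);P("up2")
E
```

```text
('down', False) 3.63 [ 0.4238 -0.2186  0.0459] [-0.86 -0.08  0.5 ] [ 0.032 -0.131  0.044] 0.0884 0.0
clamp 4.24 [ 0.4234 -0.2187  0.0455] [-0.98  0.3   0.02] [-0.082 -0.053 -0.019] 0.0538 30.0
up 5.13 [ 0.423  -0.2184  0.1195] [ 0.99 -0.3  -5.07] [ 0.065 -0.191  0.014] 0.0537 30.0
up2 5.82 [ 0.4228 -0.2184  0.1991] [ 0.    0.1  -4.27] [ 0.022 -0.138 -0.015] 0.0536 30.0
```

```bash
cat >> h.py <<'E'
PY=-.017
ex=np.array([np.cos(PY),np.sin(PY),0]);ey=np.array([-np.sin(PY),np.cos(PY),0]);S0=np.array([.5325,-.3445,0])
def say(s):
    from bench import readout
    o=readout.get_obs();d=o["tcp_pos"]-S0
    print(s,"t",round(o["time"],2),"press-rel mm",(1e3*np.array([d@ex,d@ey,o["tcp_pos"][2]])).round(2),"F",(np.array([o["force"]@ex,o["force"]@ey,o["force"][2]])).round(2),"Mz",round(float(o["moment"][2]),3))
    return np.array([d@ex,d@ey])*1e3
def at(x,y,z): return list(S0+ex*x/1e3+ey*y/1e3+[0,0,z/1e3])   # TCP, mm from camera stem estimate, press axes
E
python3 - <<'E'
from h import *
from bench import env
Q=qd(PY+np.pi)
env.move_ptp(at(-58,0,200),Q);say("front")
env.servo_line(at(-58,0,188.5),v=.05);say("low")
r=env.servo_line(at(-45,0,188.5),v=.03,stop_force=3);say(("a",r))
if not r:
    r=env.servo_line(at(-31,0,188.5),v=.012,stop_force=2.5);say(("b",r))
E
```

```text
front t 6.42 press-rel mm [-58.74   0.39 198.14] F [ 0.23  1.07 -4.05] Mz -0.056
low t 6.8 press-rel mm [-58.32   0.67 188.09] F [ 0.2   0.37 -3.91] Mz -0.004
('a', False) t 7.38 press-rel mm [-4.4960e+01  9.0000e-02  1.8844e+02] F [ 0.16  0.15 -3.99] Mz -0.029
('b', False) t 8.7 press-rel mm [-3.1090e+01 -4.0000e-02  1.8849e+02] F [-0.17 -0.31 -4.02] Mz -0.012
```

```bash
python3 - <<'E'
from h import *
from bench import env
r=env.servo_line(at(-31,7,188.5),v=.012,stop_force=2.5);a=say(("y+",r))
env.servo_line(at(-31,0,188.5),v=.03)
r2=env.servo_line(at(-31,-7,188.5),v=.012,stop_force=2.5);b=say(("y-",r2))
if r and r2:
    m=(a[1]+b[1])/2;print("mid",m)
    env.servo_line(at(-31,m,188.5),v=.03);say("c")
else: env.servo_line(at(-31,0,188.5),v=.03)
E
```

```text
('y+', True) t 9.2 press-rel mm [-31.9    5.87 187.52] F [-0.02  0.17 -5.04] Mz 0.034
('y-', True) t 10.03 press-rel mm [-31.91  -4.79 187.35] F [ 0.55  0.72 -3.79] Mz 0.012
mid 0.5411909987316079
c t 10.37 press-rel mm [-30.98   1.   188.38] F [-0.22  0.35 -4.28] Mz 0.053
```

```bash
python3 - <<'E'
from h import *
from bench import env
r=env.servo_line(at(-18,.5,188.5),v=.012,stop_force=2.5);say(("x",r))
if not r:
    r=env.servo_line(at(-8,.5,188.5),v=.012,stop_force=2.5);say(("x2",r))
env.dwell(.3);say("rest")
E
```

```text
('x', False) t 11.6 press-rel mm [-18.09   0.46 188.49] F [ 0.08  0.16 -3.79] Mz -0.002
('x2', False) t 12.58 press-rel mm [ -8.09   0.52 188.46] F [-0.28  0.59 -4.2 ] Mz -0.01
rest t 12.88 press-rel mm [ -8.04   0.49 188.52] F [ 0.72 -0.01 -3.79] Mz -0.032
```

```bash
python3 - <<'E'
from h import *
from bench import env
r=env.servo_line(at(8,.5,188.5),v=.01,stop_force=2.5);p=say(("x+",r))
env.dwell(.2);say("rest")
if r:
    env.servo_line(at(p[0]-1.5,.5,188.5),v=.02);env.dwell(.2);say("c")
E
```

```text
('x+', True) t 13.86 press-rel mm [  0.41   0.81 187.24] F [-0.01  0.37 -4.41] Mz 0.018
rest t 14.06 press-rel mm [ -0.43   1.02 186.29] F [-0.48  0.15 -3.11] Mz -0.007
c t 14.51 press-rel mm [ -1.12   0.49 188.46] F [ 0.48  0.14 -4.31] Mz -0.003
```

```bash
python3 - <<'E'
from h import *
from bench import env
for d in(15,30,45):
    r=env.servo_line(at(-1.1,.5,188.5),v=.01,rotation=qd(PY+np.pi-np.radians(d)),stop_force=2.5);say((d,r))
    if r:
        env.dwell(.2);say("rest");break
E
```

```text
(15, False) t 14.92 press-rel mm [ -1.06   0.55 188.58] F [-0.36 -0.12 -4.77] Mz 0.032
(30, False) t 15.32 press-rel mm [ -1.04   0.57 188.47] F [ 0.1  -0.18 -4.15] Mz -0.005
(45, False) t 15.73 press-rel mm [ -1.1    0.54 188.45] F [ 0.89  0.69 -3.98] Mz 0.027
```

```bash
python3 - <<'E'
from h import *
from bench import env
for d in(55,65,75,83,90):
    r=env.servo_line(at(-1.1,.5,188.5),v=.01,rotation=qd(PY+np.pi-np.radians(d)),stop_force=2.5);say((d,r))
    if r:
        env.dwell(.2);say("rest");break
E
```

```text
(55, False) t 16.06 press-rel mm [ -1.12   0.51 188.47] F [-0.39  0.16 -4.38] Mz 0.001
(65, False) t 16.38 press-rel mm [ -1.11   0.47 188.48] F [ 0.78 -0.83 -3.94] Mz 0.047
(75, False) t 16.71 press-rel mm [ -1.11   0.5  188.49] F [-0.74  0.65 -3.94] Mz -0.018
(83, False) t 17.0 press-rel mm [ -1.1    0.51 188.49] F [-0.16 -0.33 -3.39] Mz -0.004
(90, False) t 17.27 press-rel mm [ -1.09   0.52 188.5 ] F [ 0.63  0.09 -3.67] Mz -0.006
```

```bash
python3 - <<'E'
from h import *
from bench import env,readout
fz=lambda:np.mean([(env.dwell(.03),readout.get_obs()["force"][2])[1] for _ in range(5)])
env.dwell(.2);f0=fz();print(f0)
for z in(186,185,184.4,184,183.7,183.4,183.1,182.8,182.5):
    env.servo_line(at(-1.1,.5,z),v=.01);f=fz();say((z,round(f-f0,2)))
    if f-f0>1.5: break
E
```

```text
-4.42951947638593
(186, np.float64(0.71)) t 18.21 press-rel mm [ -1.07   0.49 186.01] F [-0.14 -0.51 -4.5 ] Mz 0.015
(185, np.float64(-0.12)) t 18.62 press-rel mm [ -1.1    0.47 185.01] F [ 0.1   0.   -4.86] Mz -0.023
(184.4, np.float64(0.43)) t 19.04 press-rel mm [ -1.09   0.51 184.4 ] F [-0.5  -0.33 -3.93] Mz 0.041
(184, np.float64(0.39)) t 19.46 press-rel mm [ -1.08   0.49 184.01] F [-1.03  0.29 -3.85] Mz 0.071
(183.7, np.float64(1.27)) t 19.88 press-rel mm [ -1.07   0.5  183.77] F [-0.06  0.17 -4.13] Mz -0.048
(183.4, np.float64(3.73)) t 20.29 press-rel mm [ -1.     0.45 183.64] F [-0.91  0.23 -0.26] Mz 0.042
```

Contact with the lower weight is right at the expected height: TCP 183.6 against 183.5 computed. I'll open, retreat straight up and look.

```bash
python3 - <<'E'
from h import *
from bench import env,cams
env.open_gripper();say("open")
env.servo_line(at(-1.1,.5,260),v=.06);say("up")
env.servo_line(at(-1.1,.5,300),v=.15)
env.move_ptp([.40,-.12,.32],qd(PY+np.pi/2));say("away")
c=cams.read_camera("top");np.savez("/tmp/top1.npz",**c);W=cloud(c)
p=W[130:215,250:330].reshape(-1,3);q=p[(p[:,2]>.19)&(p[:,2]<.211)]
print(len(q),np.percentile(q,[2,50,98],axis=0).round(4).tolist())
a=cv2.resize(c["color"][135:215,240:340],None,fx=7,fy=7,interpolation=cv2.INTER_CUBIC)
cv2.imwrite("pics/end.png",a)
s=cams.read_camera("scene")["color"][140:270,270:430];cv2.imwrite("pics/end2.png",cv2.resize(s,None,fx=4,fy=4,interpolation=cv2.INTER_CUBIC))
E
```

```text
open t 20.95 press-rel mm [ -1.09   0.48 183.42] F [0.03 0.27 0.21] Mz -0.028
up t 22.38 press-rel mm [ -1.34   0.62 259.52] F [0.01 0.46 0.37] Mz -0.044
away t 23.81 press-rel mm [-135.62  221.24  319.97] F [-0.49  0.04 -0.16] Mz -0.079
481 [[0.5054, -0.371, 0.193], [0.525, -0.339, 0.2021], [0.5569, -0.3147, 0.2053]]
```

View pics/end.png

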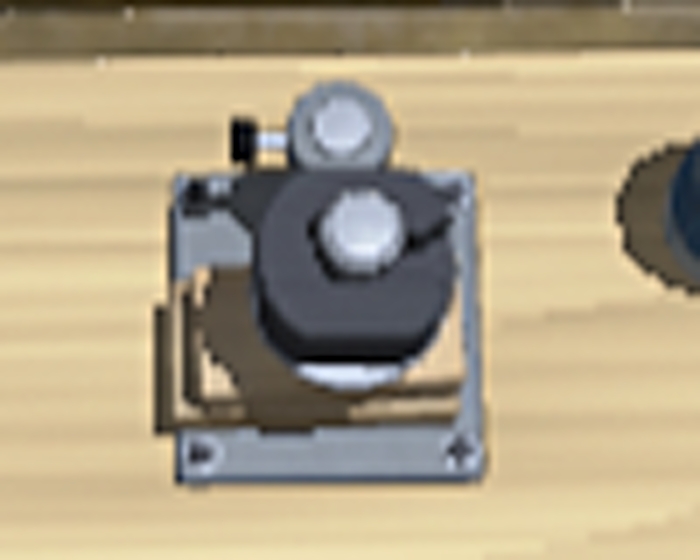

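View pics/end2.png

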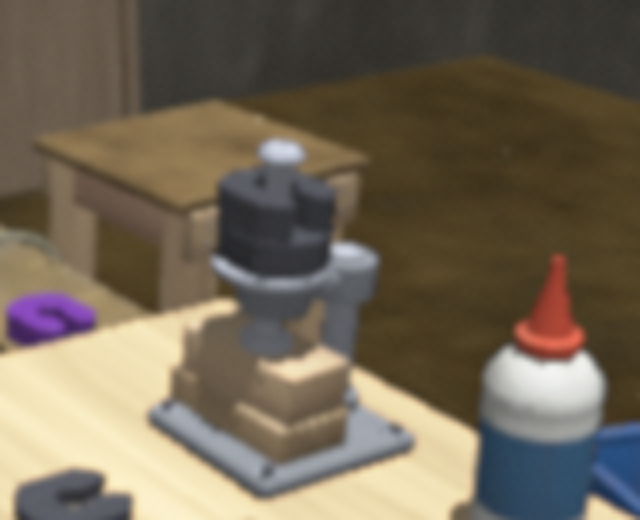

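The top crop shows the thick weight round the stem head at (360,230), its slot opening right (press −y) at (440,225). The scene crop shows it flat on the lower weight at (275,215) with its slot facing right. The top surface is at about 0.202, where it should be. Handing in.

```bash
python3 -c "
from bench import workorder
print(workorder.finish_job())"
```

```text
the job is handed in; nothing more can be done
None
```

The thick weight is on the stem, resting flat on the lower weight with its slot facing press −y, opposite the lower one; the last pictures confirm this, and I handed the job in at about 24 s of the 72 s without a verdict coming back.

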